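# Load two handle mounts into the welder's sprung feed magazine

### The job

Load the laser welder's feed magazine: draw its sprung follower back by the ball knob, park the lever in the gate's notch and let go, and set both handle mounts upright into the track in front of the follower. Then free the lever and ease the follower forward by hand, never letting it fly, until it presses both mounts together against the front stop with the lever upright. Work by feel at the gate so that the springy plate is not bent, and leave everything else on the bench alone.

Things in the scene. Friction and masses are not known exactly. Their poses are not given: they have to be found in the camera images.
- magazine: Feed magazine fixed to the table: dark base plate with a straight open-topped aluminium track. x runs along the track from the front stop to the rear, the way the follower is pulled back; z up. Origin: on the track's centre line, on the table, below the rear face of the front stop (14 mm long, top 28 mm above the table). Closed at the rear at x 168 mm.
- track (a point): Point on the track's floor, on its centre line, 26 mm behind the stop's face; axes as the magazine's. Floor 12 mm above the table; walls 40 mm apart inside, 5 mm thick, tops 26 mm above the table. A mount goes in with its foot's long side across the track (3 mm play each side). Two mounts foot to foot take 52 mm from the stop.
- gate_edge (a point): Gate: flat steel plate 8 mm thick (top 59 mm above the table) overhanging the track from +y, its straight edge 8 mm off the centre line, with one notch in that edge. Its place along the track is adjusted anew at each start and not measured. This point lies on the edge's line, 108 mm behind the stop: the middle of the range, NOT the notch. The plate reaches 32 mm ahead of its notch's middle, 49 mm behind.
- notch_rule (a point): The notch is 18 mm long along the track and 8 mm deep; this point is level with its bottom, 108 mm behind the stop. The notch's middle is anywhere within 12 mm of here along the track: the lever meets it at 76 to 100 mm of pull. Find it by sight or by feel: draw back with the lever pressed lightly on the edge until it drops in (knob's side travel then goes on from 6 to 20 mm).
- follower (a joint): How far (m) the sprung follower is pulled back: 0 = its flat face touches the front stop, grows rearwards, rigid end at 0.112. Dark steel block 40 mm long, 35 mm wide, top 37 mm above the table, 0.3 kg. A spring always draws it forward, 4 N at 0 and 7.5 N at 0.1 m; let go unparked, it flies forward.
- lever (a joint): Lean (rad) of the follower's lever to the gate side (+y of the magazine) about a line 15 mm above the table: 0 upright (a stop), 0.08 on the gate's edge, 0.27 on the notch's bottom. Stays where left. If leaning at the start, set it upright before drawing back or it hits the plate's end. The notch's front flank holds it under the spring's load; drawn back a few mm it swings out freely.
- knob (a point): Centre of the lever's black ball knob, 24 mm across, 75 mm above the lever's hinge line (90 mm above the table when upright), on a steel rod 10 mm thick. The rod stands 20 mm behind the follower's face, on the track's centre line when upright. The ball can be pinched from above in any direction; it turns freely on the rod, so the lever can swing while it is held.
- gate (a joint): How far (m) the springy gate plate is bent outwards (+y of the magazine): 0 = at rest, 1 mm for each 5 N of the lever's sideways push on it (2.7 N at the knob). Bent beyond 4 mm it is spoilt.
- mount_a_mid (a point): Centre, 26 mm above the underside, of a weld-on pot-handle mount of plain steel, standing on the table left of the magazine as seen from the robot; about 0.13 kg. Oblong foot 26 mm (its x) by 34 mm (its y), 8 mm high, with a square post 16 x 16 mm (sides along x and y) up to 52 mm in all. The same when turned half round.
- mount_b_mid (a point): Centre, 26 mm above the underside, of a weld-on pot-handle mount of plain steel, standing on the table right of the magazine as seen from the robot; about 0.13 kg. Oblong foot 26 mm (its x) by 34 mm (its y), 8 mm high, with a square post 16 x 16 mm (sides along x and y) up to 52 mm in all. The same when turned half round.
- pot: Bystander, to be left alone: open steel cooking pot, 150 mm wide, 75 mm high.
- drink: Bystander, to be left alone: yellow and red drink bottle, 60 mm wide, 190 mm high.
- collar: Bystander, to be left alone: dark steel ring, 42 mm wide, 14 mm high.
- pot_lid: Bystander, to be left alone: steel pot lid with a knob, 150 mm wide, 34 mm high.
- driver: Bystander, to be left alone: screwdriver lying flat.
- spanner: Bystander, to be left alone: wrench lying flat.
- jig_block: Bystander, to be left alone: plain aluminium block 50 x 35 x 30 mm.
Things that resemble listed ones, but are neither listed nor needed, are in the scene too. Leave any orange or yellow look-alike of the magazine alone.

How it is judged:
By the outcome, as a careful person would: the job done as asked, in the order asked, and still so for the second after the job is handed in, with the robot touching nothing.
It also fails if it takes over 72 s, if anything falls off the work surface, if the arm or the gripper's body presses on something with over 40 N, if the wrist force passes 120 N, or if a joint passes its speed limit or range.

### The arm

A 7-joint arm with a two-finger parallel gripper is mounted at the origin on the work surface. World frame = base frame: x ahead of the robot, y to its left, z up, the work surface at z = 0. Lengths are in m, angles in rad, forces in N, time in s.
With the tool pointing down it reaches from about 0.425 to 0.95 m from the base axis. Payload 4.7 kg.
Tool frame: the origin (TCP) lies at the very end of the fingers, on their centre line; the grasp point (between the pads) lies 19 mm behind it; z points along the fingers, y is the line along which they close (so a half turn about z gives the same grasp; the last joint's range is limited). The gripper opens to 85 mm and grips with 20 to 120 N. Pads are 22 mm wide; open, the fingers measure 114 mm over their backs; the gripper's body (76 mm by 85 mm) begins 54 mm behind the grasp point. The pads swing forward as they close: fully open they stand 13 mm farther back than shut.
Start: joints at [-1.214, 0.469, -0.049, 1.532, 0.024, 1.141, -0.082], TCP at [0.254, 0.625, 0.231] pointing down, gripper open.
Joint ranges: [-2.59, 2.59], [-0.33, 1.99], [-1.39, 1.29], [0.1, 2.45], [-1.04, 4.18], [0.21, 1.99], [-2.66, 2.66]. Speed limits (rad/s): [2.57, 2.57, 3.14, 3.14, 3.14, 3.14, 3.14].

### API

Orientations are given as a unit quaternion [x, y, z, w].
In Python, from rig import observe, grab_frame, finish_job, recognise, regions_of gives the robot as it stands.
- The arm moves only by the shell command python3 -m handwheel 'ROWS' [OPENING] [FORCE]. ROWS is JSON, a list of rows, each an object of numbers: "x", "y", "z": the shift along the tool's x, y, z in mm; "roll": the turn about the tool's z in rad. In form: [{"x": .., "y": .., "z": .., "roll": ..}, ...]. A call has 1 to 10 rows; each row is the pose to reach, as a shift and turn from the pose commanded when the call began, along the tool's axes at that moment; what a row does not reach only later rows make up. A row lasts 1/8 s, in which the tool goes at most 62.5 mm and 10.7 degrees, less where a joint would pass 70% of its speed; a pose out of reach is approached as far as the arm can. A call with a gripper value outside its range is refused whole. OPENING is the opening, from -1 (shut) to 1 (fully open), set as the call begins (- or left out, the last holds). The fingers move at their own pace and stop on an object; FORCE is the grip in N (left out, the last holds). Time passes only in rows, so rows that repeat a pose let the fingers close. It gives the time, the measured TCP pose, the force, the opening and the grip force at its end, in the units of the state.
- observe(): the state, without advancing time (a new reading comes with each control period).
- grab_frame(name): name is "scene" or "side" or "wrist"; returns a dict with "frame" (420x560x3 uint8, red, green, blue), "camera_matrix" (3x3 intrinsics, pixels), "position" and "attitude" of the camera in the world. Camera axes: x right, y down, z forward; pixel columns grow to the right and rows downward; lengths in m; the calibration is good to about 2 mm. A picture is of the moment at which its call begins. There is no depth.
- finish_job(): hands the job in; it is judged then, once.
Trained networks look in a picture, given as the dict that the camera call returned (one of the last four; its "shot" number tells which), for a name from the list of things; names that differ only in an ending like _2 or _b are one class to them, and where a whole thing is asked for, a point or a joint stands for the part that bears it (a point fixed in the world has none). Each returns a list of dicts, best first, with "conf" (0 to 1); they miss things now and then, are a little off and sometimes report something else, mostly with a low value. They report only what shows in the picture. A call takes as long as a camera call. They do not tell look-alikes from the thing itself.
- recognise(picture, thing): "extent" ([left, top, width, height] in pixels, round what is visible of it).
- regions_of(picture, thing): "mask" (420x560 bool, what is visible of it) and "extent" ([left, top, width, height] in pixels, round what is visible of it).
The state is a dict: "t": time; "joint_pos": joint angles; "dq": joint speeds; "tau": joint torques, N m; "eef_pos": TCP position; "eef_rot": TCP orientation; "wrist_force": force on the tool from outside, world axes, zero at the start; "ft_torque": the same for the moment, N m; "gripper_width": finger opening in m; "grasp_force": force on a finger pad.
Only numpy, scipy, OpenCV 4.12 (cv2) and the standard library are available. Lean on these libraries where they do the work, as an engineer would, in place of code of your own. Each camera call takes 0.05 s, during which the arm holds its last target. There are 200 camera calls.

## Working session

There is one attempt and no reset: what is moved stays moved. The work goes in short steps, Python scripts to look and compute and a shell command to move; the robot and the scene stay as the last step left them, time stands still between calls to the robot, and variables do not carry over. Pictures are saved under pics/ and viewed, at most 10 in all, crops included, and the job is handed in when it is done.

```bash
ls; mkdir -p pics; cat > h.py <<'E'
import numpy as np, cv2
from scipy.spatial.transform import Rotation as R
from rig import observe, grab_frame, finish_job, recognise, regions_of
def save(p,n,crop=None,s=1):
    f=p["frame"][:,:,::-1]
    if crop: l,t,w,h=crop; f=f[t:t+h,l:l+w]
    cv2.imwrite("pics/"+n,cv2.resize(f,None,fx=s,fy=s,interpolation=cv2.INTER_CUBIC))
def rot(a):
    a=np.array(a,float); return a if a.shape==(3,3) else R.from_quat(a).as_matrix()
def onz(p,u,v,z):
    d=rot(p["attitude"])@np.linalg.inv(p["camera_matrix"])@[u,v,1]; c=np.array(p["position"]); return c+d*(z-c[2])/d[2]
def proj(p,X):
    q=rot(p["attitude"]).T@(np.array(X)-p["position"]); q=p["camera_matrix"]@q; return q[:2]/q[2]
E
python3 - <<'E'
from h import *
o=observe(); print(o)
for n in("scene","side"):
    p=grab_frame(n); print(n,p["position"],p["attitude"],p["camera_matrix"])
    save(p,n+"0.png",s=1.4)
    for t in("magazine","follower","knob","gate","mount_a_mid"):
        print(t,[(r["extent"],round(r["conf"],2)) for r in recognise(p,t)])
E
```

```text
pics
{'t': 0.0, 'joint_pos': array([-1.21392621,  0.46945566, -0.0486137 ,  1.53368355,  0.02411892,
        1.1410298 , -0.08231483]), 'dq': array([ 0.00029934, -0.00105535, -0.00014086,  0.00103383,  0.00108999,
        0.00210091, -0.00083238]), 'tau': array([ 8.16058000e-04, -5.10301960e+01, -4.65555175e-02, -2.37723291e+01,
        1.05598717e-02,  7.25955673e-03, -7.88130393e-06]), 'eef_pos': array([0.25374729, 0.62485334, 0.23025631]), 'eef_rot': array([ 1.91670928e-01,  9.81458744e-01, -9.83582294e-04, -1.49811987e-04]), 'wrist_force': array([ 0.05220089, -0.07535672, -0.32662955]), 'ft_torque': array([-0.00756404,  0.0148217 ,  0.01229855]), 'grasp_force': 0.0, 'gripper_width': 0.08528399011275034}
scene [1.38995074 0.65354661 0.74455442] [ 0.40774954  0.76811437 -0.42951907 -0.24342144] [[418.38486785   0.         279.5802672 ]
 [  0.         418.38486785 214.52422358]
 [  0.           0.           1.        ]]
magazine [([400.4, 226.7, 67.2, 43.1], 0.73), ([206.3, 232.4, 71.4, 38.5], 0.66), ([216.1, 155.5, 51.3, 30.0], 0.61), ([306.6, 218.4, 63.0, 40.5], 0.56)]
follower [(
[... 406 characters left out ...]
087095  0.0262799  -0.40530502] [[403.68199125   0.         279.15400338]
 [  0.         403.68199125 212.27070891]
 [  0.           0.           1.        ]]
magazine [([233.5, 180.3, 36.0, 49.6], 0.88), ([296.9, 214.1, 38.4, 50.2], 0.73), ([199.1, 145.9, 35.7, 38.2], 0.63), ([169.0, 294.1, 56.3, 73.5], 0.62)]
follower [([298.0, 210.4, 15.9, 21.2], 0.62), ([175.9, 296.9, 15.9, 25.0], 0.54), ([203.5, 147.2, 12.8, 18.4], 0.45), ([234.2, 180.6, 14.5, 19.4], 0.43)]
knob [([236.3, 182.7, 5.4, 4.1], 0.55), ([177.8, 294.8, 8.9, 19.6], 0.55), ([309.0, 211.8, 3.5, 3.4], 0.53), ([206.3, 145.8, 6.2, 11.0], 0.46)]
gate [([319.1, 230.3, 16.1, 15.7], 0.44)]
mount_a_mid [([288.0, 190.3, 6.3, 10.4], 0.66)]
```

View pics/scene0.png

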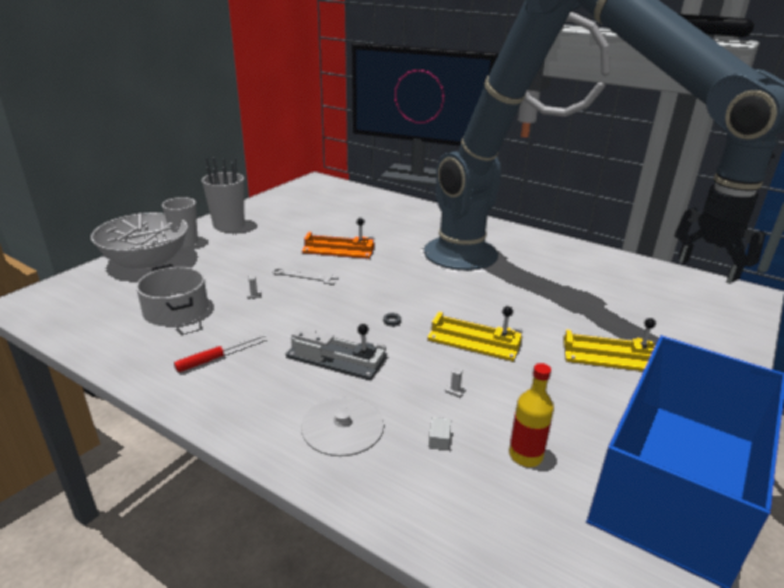

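View pics/side0.png

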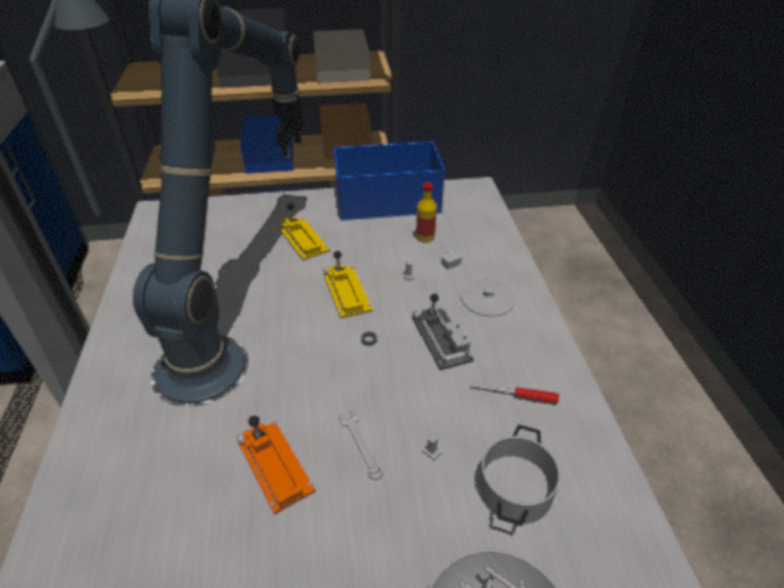

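The grey/dark magazine (scene ~(240,250), side ~(315,240)) is the one meant. The yellow ones (scene (340,238) and (435,250)) and the orange one (scene (242,172)) are look-alikes. Mount a is at scene (326,272), side (291,193). Mount b is at scene (180,206), side (308,320). Next I confirm the magazine in an enlarged crop and triangulate.

```bash
cat >> h.py <<'E'
def tri(pa,a,pb,b):
    A=[];c=[]
    for p,(u,v) in((pa,a),(pb,b)):
        d=rot(p["attitude"])@np.linalg.inv(p["camera_matrix"])@[u,v,1]; d/=np.linalg.norm(d)
        M=np.eye(3)-np.outer(d,d); A.append(M); c.append(M@p["position"])
    return np.linalg.lstsq(np.vstack(A),np.hstack(c),rcond=None)[0]
E
python3 - <<'E'
from h import *
s=grab_frame("scene"); d=grab_frame("side")
f=lambda p,c,k:cv2.resize(p["frame"][c[1]:c[1]+c[3],c[0]:c[0]+c[2],::-1],None,fx=k,fy=k,interpolation=cv2.INTER_CUBIC)
cv2.imwrite("pics/c1.png",np.hstack([f(s,(200,220,80,60),5),f(d,(285,200,80,70),5)[:300]]))
print("knob",tri(s,(259,235),d,(310,213.5)))
for n,p in(("s",s),("d",d)):
    for t in("mount_a_mid",):
        for r in regions_of(p,t):
            m=r["mask"]; vs,us=np.nonzero(m); u,v=us.mean(),vs.mean(); print(n,r["extent"],round(r["conf"],2),u,v,onz(p,u,v,.022))
    for r in regions_of(p,"magazine"):
        l,t,w,h=r["extent"]; print(n,"mag",r["extent"],r["conf"])
        u,v=l+w/2,t+h/2
        if (n=="s" and 200<u<280 and v>230) or (n=="d" and 290<u<340 and 200<v<260):
            np.save("m"+n,r["mask"])
            c=cv2.findContours(r["mask"].astype("uint8"),0,2)[0]; c=max(c,key=len)
            print(cv2.approxPolyDP(c,3,True)[:,0].tolist())
E
```

```text
knob [0.59349495 0.07646427 0.08780238]
s [317.1, 261.7, 13.1, 21.6] 0.44 325.3333333333333 274.1063829787234 [0.56148285 0.27927606 0.022     ]
s mag [398.7, 226.3, 73.6, 38.9] 0.78
s mag [204.5, 231.4, 77.0, 41.7] 0.7
[[276, 254], [274, 246], [261, 243], [260, 231], [255, 234], [255, 244], [239, 241], [229, 247], [228, 259], [213, 255], [209, 242], [204, 253], [262, 271]]
s mag [215.6, 153.7, 50.4, 33.6] 0.69
d mag [232.8, 179.5, 35.8, 44.9] 0.92
d mag [166.1, 297.4, 60.1, 69.0] 0.9
d mag [293.1, 215.4, 43.7, 49.2] 0.64
[[294, 223], [314, 264], [338, 258], [318, 236], [321, 228], [310, 219], [312, 210], [307, 212], [306, 220]]
d mag [198.6, 145.3, 34.2, 40.4] 0.58
d mag [298.4, 128.6, 10.9, 46.5] 0.28
```

View pics/c1.png

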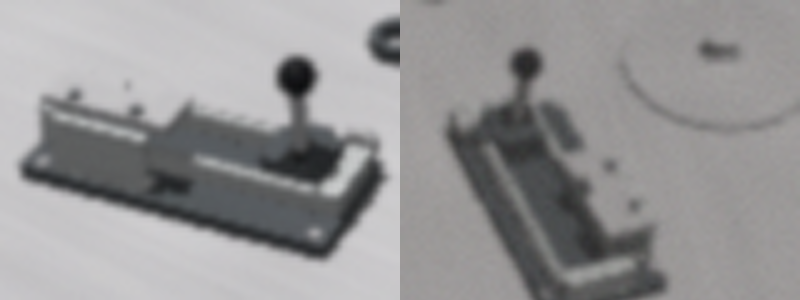

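The crop shows the steel magazine: knob at scene (259,235) and side (310,213), front stop at the +y end, notched gate plate on the far side (+x). So magazine x runs roughly along world -y.

```bash
python3 - <<'E'
from h import *
s=grab_frame("scene"); d=grab_frame("side"); w=grab_frame("wrist")
P=[onz(s,*q,0) for q in((204.4,254.4),(264.4,271),(277,255.6))]
print(P, np.degrees(np.arctan2(*(P[0]-P[1])[1::-1])), np.linalg.norm(P[0]-P[1]),np.linalg.norm(P[2]-P[1]))
print("A",tri(s,(326,272),d,(291.5,193.5)),"B",tri(s,(180.5,206),d,(308.5,319)))
o=observe(); T=rot(o["eef_rot"]); print(T); print("cam in tool",T.T@(np.array(w["position"])-o["eef_pos"]),T.T@rot(w["attitude"]),w["camera_matrix"][0,0])
E
```

```text
[array([ 0.66128733, -0.07164153,  0.        ]), array([0.62322814, 0.11948414, 0.        ]), array([0.54195221, 0.10825917, 0.        ])] -78.73790827347268 0.19487822989345302 0.08204740770074408
A [0.55847914 0.27578565 0.02283579] B [ 0.5198871  -0.30844348  0.0208526 ]
[[-9.26502143e-01  3.76289489e-01  3.73174938e-06]
 [ 3.76289489e-01  9.26502142e-01  2.62281479e-05]
 [ 6.41190259e-06  2.57046533e-05 -1.00000000e+00]]
cam in tool [ 6.49820229e-02 -5.41323643e-05 -1.42336853e-01] [[-3.75644344e-04 -9.66116257e-01 -2.58107027e-01]
 [ 9.99999917e-01 -4.03462106e-04  5.48105441e-05]
 [-1.57089762e-04 -2.58106985e-01  9.66116328e-01]] 337.32534123935875
```

```bash
python3 -m handwheel '[{"x":-553,"y":-430,"z":0,"roll":-0.583},{"x":-553,"y":-430,"z":0,"roll":-0.583},{"x":-553,"y":-430,"z":0,"roll":-0.583},{"x":-553,"y":-430,"z":0,"roll":-0.583},{"x":-553,"y":-430,"z":0,"roll":-0.583},{"x":-553,"y":-430,"z":0,"roll":-0.583},{"x":-553,"y":-430,"z":0,"roll":-0.583},{"x":-553,"y":-430,"z":0,"roll":-0.583},{"x":-553,"y":-430,"z":0,"roll":-0.583},{"x":-553,"y":-430,"z":0,"roll":-0.583}]'
python3 -m handwheel '[{"x":-88,"y":-68},{"x":-88,"y":-68},{"x":-88,"y":-68}]' | tail -3
python3 - <<'E'
from h import *
o=observe(); print(o["t"],o["eef_pos"],o["joint_pos"]); a=R.from_quat(o["eef_rot"]).as_matrix()[:,1]; print(np.degrees(np.arctan2(a[1],a[0])))
E
```

```text
t: 2.3
eef_pos: [0.5676, 0.0827, 0.2317]
eef_rot: [-0.099, 0.995, 0.0, 0.0]
wrist_force: [1.3, 0.8, -0.2]
gripper_width: 0.0853
grasp_force: 0.0
2.3 [0.56756146 0.08273634 0.23170349] [-0.28810251  0.3009405   0.08762102  1.78555003 -0.03015084  1.0553511
  1.5786806 ]
101.31284958882091invalid input at $[0]: expected keys x, y, z, roll
```

```bash
python3 - <<'E'
from h import *
p=grab_frame("wrist")
import pickle; pickle.dump(p,open("w1.pkl","wb"))
for t in("magazine","follower","knob","gate","mount_a_mid"):
    print(t,[(np.round(r["extent"]).tolist(),round(r["conf"],2)) for r in recognise(p,t)][:4])
u,v=proj(p,(.6,.02,.03)); l=int(max(0,min(u-200,160)));t=int(max(0,min(v-150,120)))
print(l,t); save(p,"w1.png",(l,t,400,300),2)
E
```

```text
magazine [([111.0, 159.0, 194.0, 80.0], 0.87), ([362.0, 0.0, 198.0, 73.0], 0.7)]
follower [([516.0, 0.0, 44.0, 39.0], 0.8), ([254.0, 171.0, 36.0, 68.0], 0.64)]
knob [([257.0, 200.0, 25.0, 36.0], 0.74), ([553.0, 3.0, 4.0, 5.0], 0.67), ([114.0, 159.0, 190.0, 81.0], 0.45)]
gate [([119.0, 210.0, 88.0, 36.0], 0.71)]
mount_a_mid [([430.0, 193.0, 50.0, 33.0], 0.83)]
13 52
```

View pics/w1.png

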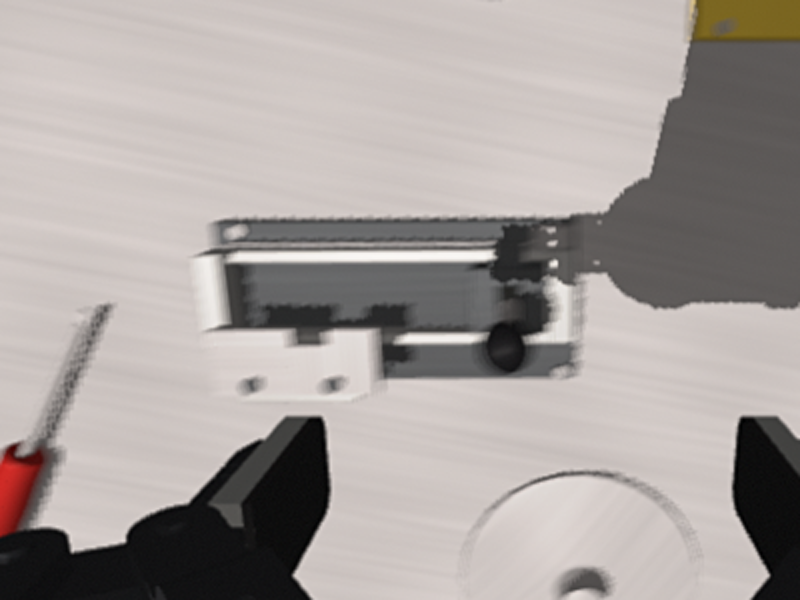

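The wrist view (full-image pixels) shows the knob at (266,225), the notch mouth middle near (169,217), the plate's front end at (203,217) and the stop at right around (295,195). The lever clearly leans toward the gate. I zoom in to pick feature points.

```bash
python3 - <<'E'
from h import *
import pickle; p=pickle.load(open("w1.pkl","rb"))
save(p,"w1z.png",(105,150,200,110),4)
E
```

```text
(no output)
```

View pics/w1z.png

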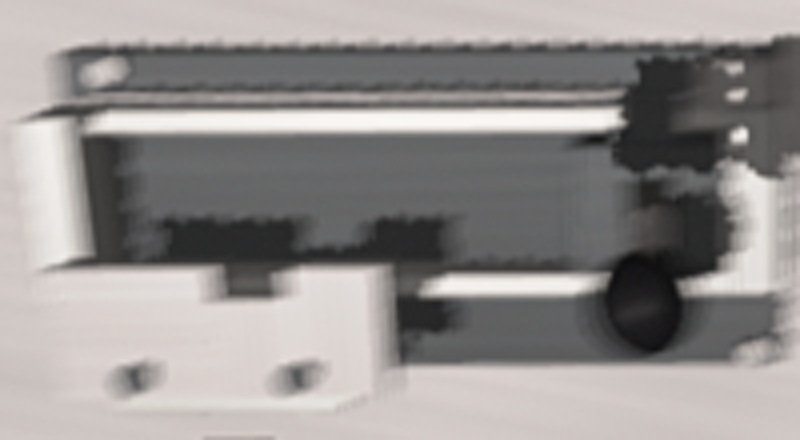

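```bash
cat > fit.py <<'E'
from h import *
import pickle; p=pickle.load(open("w1.pkl","rb"))
from scipy.optimize import least_squares
Z=lambda a,b:(a/4+105,b/4+150)
# (pixel, model y,z) line pts (only v used)
L=[((110,133),-20,26),((350,132),-20,26),((600,131),-20,26),((440,272),20,26),((590,272),20,26),((440,296),25,26),((590,296),25,26),((60,265),8,59),((180,265),8,59),((330,265),8,59)]
def W(q,x,y,z):
    c,s=np.cos(q[2]),np.sin(q[2]); return np.array([q[0]+(c*x-s*y)/1e3,q[1]+(s*x+c*y)/1e3,z/1e3])
def res(q):
    r=[]
    for (a,b),y,z in L:
        u,v=Z(a,b); g=onz(p,u,v,z/1e3)-W(q,0,0,0); c,s=np.cos(q[2]),np.sin(q[2])
        r.append((-s*g[0]+c*g[1])*1e3-y)
    X=lambda a,b,z:((onz(p,*Z(a,b),z/1e3)-W(q,0,0,0))[:2]@[np.cos(q[2]),np.sin(q[2])])*1e3
    r+= [X(84,190,26)-168, .5*X(735,235,28)]
    g=onz(p,*Z(645,303),(15+75*np.cos(q[3]))/1e3)-W(q,0,0,0); c,s=np.cos(q[2]),np.sin(q[2])
    r+= [-s*g[0]*1e3+c*g[1]*1e3-75*np.sin(q[3])]
    return r
s=least_squares(res,[.6,.1,-1.37,.1]); q=s.x
print(q,np.degrees(q[2])); print(np.round(s.fun,1))
X=lambda a,b,z:((onz(p,*Z(a,b),z/1e3)-W(q,0,0,0))[:2]@[np.cos(q[2]),np.sin(q[2])])*1e3
print("notch",X(208,268,59),X(284,268,59),"end",X(383,268,59),"knob x",X(645,303,88),"stop front",X(785,235,28))
print("knob world",onz(p,*Z(645,303),.0875))
np.save("mag.npy",q)
E
python3 fit.py
```

```text
[ 0.58402524  0.09395957 -1.37289625  0.09872645] -78.66116111081047
[ 1.   0.8  0.6 -1.  -1.   0.7  0.7 -0.6 -0.6 -0.6  0.8 -1.7  0. ]
notch 125.71522576851885 107.24385524167641 end 83.18195913478957 knob x 18.510205531754934 stop front -16.58049396554957
knob world [0.59558557 0.07738004 0.0875    ]
```

Fit is consistent: yaw -78.66°, notch middle ~116 mm (pull ~96), knob at (0.596,0.077), lean ~0.1, tool yaw already aligned. I move over the knob.

```bash
python3 -m handwheel '[{"x":-26,"y":-11,"z":20,"roll":0},{"x":-26,"y":-11,"z":70,"roll":0},{"x":-26,"y":-11,"z":90,"roll":0},{"x":-26,"y":-11,"z":90,"roll":0}]' 0.2 25
cat > cam.py <<'E'
from h import *
q=np.load("mag.npy"); c,s=np.cos(q[2]),np.sin(q[2])
def mag(P): g=np.array(P)-[q[0],q[1],0]; return np.round([1e3*(c*g[0]+s*g[1]),1e3*(-s*g[0]+c*g[1]),1e3*g[2]],1)
def mw(x,y,z): return np.array([q[0]+(c*x-s*y)/1e3,q[1]+(s*x+c*y)/1e3,z/1e3])
def st():
    o=observe(); F=o["wrist_force"]; a=rot(o["eef_rot"])[:,1]
    print("t%.2f"%o["t"],"mag",mag(o["eef_pos"]),"F_mag",np.round([c*F[0]+s*F[1],-s*F[0]+c*F[1],F[2]],1),"w%.1f g%.1f yaw%.2f"%(o["gripper_width"]*1e3,o["grasp_force"],np.degrees(np.arctan2(a[1],a[0]))))
if __name__=="__main__": st()
E
python3 cam.py; python3 - <<'E'
from cam import *
p=grab_frame("wrist")
for r in recognise(p,"knob")[:2]: print(r)
f=p["frame"].astype(int).sum(2); print(p["position"])
save(p,"w2.png",(140,80,400,300),2)
print([ (h,proj(p,mw(20,75*np.sin(h),15+75*np.cos(h)))) for h in (0,.1)])
E
```

```text
t: 3.1
eef_pos: [0.5925, 0.0808, 0.1397]
eef_rot: [-0.1, 0.995, 0.0, -0.002]
wrist_force: [0.1, 0.6, 0.6]
gripper_width: 0.0514
grasp_force: 0.0
t3.10 mag [ 14.6   5.7 139.7] F_mag [-0.5  0.2  0.6] w51.4 g0.0 yaw101.50
{'extent': [256.2, 197.2, 36.3, 55.6], 'conf': 0.71}
[0.52937935 0.06770537 0.28222012]
[(0, array([269.30314502, 223.08024148])), (0.1, array([269.37282308, 234.80076863]))]
```

View pics/w2.png

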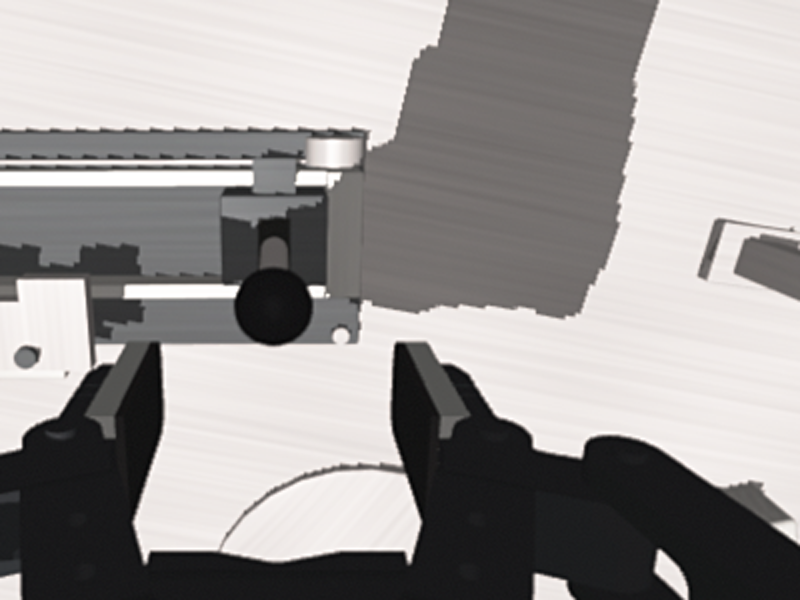

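Sharp view: ball at (276.5,232.5), follower against the stop (face edge at full u≈303), lever leaning to the gate. I refit the origin with this.

```bash
python3 - <<'E'
from cam import *
p=grab_frame("wrist"); 
Z=lambda a,b:(a/2+140,b/2+80)
for n,a,b,z in(("knob",273,305,89.6),("face",326,240,37),("stopfront",362,240,28),("rearfoll",222,240,37),("wallin-",100,187,26),("wallout+",200,299,26),("wallin+",200,284,26),("plateend",87,279,59),("edge",60,279,59),("notchfront?",17,285,59)):
    P=onz(p,*Z(a,b),z/1e3); print(n,mag(P),P)
st()
E
```

```text
knob [16.6  9.2 89.6] [0.59626278 0.07948234 0.0896    ]
face [-3.1  1.3 37. ] [0.58468633 0.09729804 0.037     ]
stopfront [-17.9   3.4  28. ] [0.58387064 0.11217608 0.028     ]
rearfoll [36.   1.3 37. ] [0.5924329 0.0588792 0.037    ]
wallin- [ 83.6 -17.   26. ] [0.58380834 0.00868848 0.026     ]
wallout+ [46.3 28.4 26. ] [0.62097694 0.0541487  0.026     ]
wallin+ [46.1 22.1 26. ] [0.61474443 0.05308072 0.026     ]
plateend [81.6 10.1 59. ] [0.61000137 0.01595664 0.059     ]
edge [91.  10.1 59. ] [0.61186161 0.00672955 0.059     ]
notchfront? [106.2  12.3  59. ] [ 0.61701231 -0.00774594  0.059     ]
t3.25 mag [ 15.9   8.  142.7] F_mag [ 0.1 -0.8 -0.2] w51.4 g0.0 yaw101.39
```

```bash
python3 - <<'E'
import numpy as np
q=np.load("mag.npy"); q[0]+=-.004*np.cos(q[2]); q[1]+=-.004*np.sin(q[2]); np.save("mag.npy",q)
E
python3 -m handwheel '[{"x":1,"y":0,"z":50,"roll":0},{"x":1,"y":0,"z":73,"roll":0},{"x":1,"y":0,"z":73,"roll":0}]' >/dev/null; python3 cam.py
python3 -m handwheel '[{"x":0,"y":0,"z":0,"roll":0},{"x":0,"y":0,"z":0,"roll":0},{"x":0,"y":0,"z":0,"roll":0},{"x":0,"y":0,"z":0,"roll":0}]' -1 25 >/dev/null; python3 cam.py
```

```text
t3.62 mag [20.5  5.7 68. ] F_mag [-0.2  1.1  0.5] w51.0 g0.0 yaw101.33
t4.12 mag [19.8  8.1 70.4] F_mag [-2.4  0.   6.7] w22.2 g24.5 yaw101.33
```

```bash
python3 -m handwheel '[{"x":3,"y":0,"z":0,"roll":0},{"x":5,"y":0,"z":0,"roll":0},{"x":5,"y":0,"z":0,"roll":0}]' >/dev/null; python3 cam.py
python3 -m handwheel '[{"x":2,"y":0,"z":0,"roll":0},{"x":2,"y":0,"z":0,"roll":0}]' >/dev/null; python3 cam.py
```

```text
t4.50 mag [19.8  3.2 70.7] F_mag [-3.  -0.1  7.8] w22.2 g24.6 yaw101.34
t4.75 mag [19.8  1.3 70.8] F_mag [-2.6 -0.3  8. ] w22.2 g24.6 yaw101.34
```

```bash
python3 -m handwheel '[{"x":1,"y":0,"z":-1,"roll":0},{"x":1.5,"y":0,"z":-1,"roll":0}]' >/dev/null; python3 cam.py
python3 -m handwheel '[{"x":1.5,"y":0,"z":0,"roll":0},{"x":1.5,"y":0,"z":0,"roll":0}]' >/dev/null; python3 cam.py
```

```text
t5.00 mag [19.9 -0.1 70.8] F_mag [-3.3  3.   5.5] w22.1 g24.7 yaw101.34
t5.25 mag [19.9 -0.3 70.9] F_mag [-3.6  5.6  2.8] w22.2 g24.6 yaw101.34
```

Upright stop felt at y≈0. I draw back upright.

```bash
python3 -m handwheel '[{"x":-1,"y":-8,"z":0,"roll":0},{"x":-1.5,"y":-25,"z":0,"roll":0},{"x":-1.5,"y":-45,"z":0,"roll":0},{"x":-1.5,"y":-65,"z":0,"roll":0},{"x":-1.5,"y":-80,"z":0,"roll":0},{"x":-1.5,"y":-86,"z":0,"roll":0},{"x":-1.5,"y":-86,"z":0,"roll":0}]' >/dev/null; python3 cam.py

```

```text
t6.12 mag [105.    0.2  70.8] F_mag [-6.5  4.   7.1] w22.1 g24.8 yaw101.34
```

```bash
python3 -m handwheel '[{"x":-3,"y":0,"z":0,"roll":0},{"x":-5,"y":0,"z":0,"roll":0},{"x":-5,"y":0,"z":0,"roll":0}]' >/dev/null; python3 cam.py
python3 -m handwheel '[{"x":-1.5,"y":0,"z":0,"roll":0},{"x":-3,"y":0,"z":0,"roll":0},{"x":-3,"y":0,"z":0,"roll":0}]' >/dev/null; python3 cam.py
```

```text
t6.50 mag [104.1   3.8  70.6] F_mag [-6.9  0.7 10.1] w22.6 g25.0 yaw101.40
t6.88 mag [104.1   6.4  70.5] F_mag [-6.6  0.4  9.9] w22.0 g25.0 yaw101.40
```

```bash
python3 -m handwheel '[{"x":-1.5,"y":0,"z":0,"roll":0},{"x":-1.5,"y":0,"z":0,"roll":0}]' >/dev/null; python3 cam.py
python3 -m handwheel '[{"x":0,"y":-2,"z":0,"roll":0},{"x":0,"y":-4,"z":0,"roll":0},{"x":0,"y":-4,"z":0,"roll":0}]' >/dev/null; python3 cam.py
python3 -m handwheel '[{"x":0,"y":-2,"z":0,"roll":0},{"x":0,"y":-4,"z":0,"roll":0},{"x":0,"y":-4,"z":0,"roll":0}]' >/dev/null; python3 cam.py
```

```text
t7.12 mag [104.1   7.4  70.4] F_mag [-7.  -1.2 10.7] w22.1 g25.0 yaw101.39
t7.50 mag [107.1   7.4  70.3] F_mag [-8.7 -0.7 10.1] w22.4 g25.1 yaw101.42
t7.88 mag [112.    7.9  70.4] F_mag [-7.   0.9  7.4] w22.3 g24.9 yaw101.39
```

```bash
python3 -m handwheel '[{"x":0,"y":-3,"z":0,"roll":0},{"x":-1,"y":-4,"z":0,"roll":0},{"x":-2,"y":-4,"z":0,"roll":0}]' >/dev/null; python3 cam.py
python3 -m handwheel '[{"x":-2,"y":0,"z":0,"roll":0},{"x":-3,"y":0,"z":0,"roll":0},{"x":-3,"y":0,"z":0,"roll":0}]' >/dev/null; python3 cam.py
```

```text
t8.25 mag [115.8   9.8  70.2] F_mag [-7.1  1.1  7.3] w22.2 g24.9 yaw101.40
t8.62 mag [115.6  12.7  69.8] F_mag [-6.9  2.   5.4] w22.3 g24.8 yaw101.41
```

Dropped in. I swing on to near the bottom.

```bash
python3 -m handwheel '[{"x":-2,"y":0,"z":0.5,"roll":0},{"x":-4,"y":0,"z":1,"roll":0},{"x":-5,"y":0,"z":1.5,"roll":0},{"x":-5,"y":0,"z":1.5,"roll":0}]' >/dev/null; python3 cam.py
python3 -m handwheel '[{"x":-1,"y":0,"z":0,"roll":0},{"x":-1.5,"y":0,"z":0,"roll":0},{"x":-1.5,"y":0,"z":0,"roll":0}]' >/dev/null; python3 cam.py
```

```text
t9.12 mag [115.5  18.4  68.7] F_mag [-7.2  2.9  6.2] w22.3 g24.8 yaw101.41
t9.50 mag [115.5  19.3  68.4] F_mag [-7.3  1.   5.8] w22.2 g24.8 yaw101.41
```

```bash
python3 -m handwheel '[{"x":0.5,"y":1.5,"z":0,"roll":0},{"x":0.5,"y":3,"z":0,"roll":0},{"x":0.5,"y":3,"z":0,"roll":0}]' >/dev/null; python3 cam.py
python3 -m handwheel '[{"x":0,"y":1.5,"z":0,"roll":0},{"x":0,"y":3,"z":0,"roll":0},{"x":0,"y":3,"z":0,"roll":0}]' >/dev/null; python3 cam.py
```

```text
t9.88 mag [113.3  18.9  68.5] F_mag [-6.1  1.2  6. ] w21.9 g24.8 yaw101.40
t10.25 mag [113.   18.8  68.5] F_mag [-1.8  1.7  5. ] w21.9 g24.7 yaw101.30
```

The flank takes the load at x=113. Now I release and lift.

```bash
python3 -m handwheel '[{"x":0,"y":1,"z":0,"roll":0},{"x":0,"y":1,"z":0,"roll":0}]' >/dev/null; python3 cam.py
python3 -m handwheel '[{"x":0,"y":0,"z":0,"roll":0},{"x":0,"y":0,"z":0,"roll":0},{"x":0,"y":0,"z":-20,"roll":0},{"x":0,"y":0,"z":-70,"roll":0},{"x":0,"y":0,"z":-120,"roll":0},{"x":0,"y":0,"z":-120,"roll":0},{"x":0,"y":0,"z":-120,"roll":0}]' 0.2 >/dev/null; python3 cam.py
python3 - <<'E'
from cam import *
p=grab_frame("wrist"); save(p,"w3.png",(60,60,440,300),1.8)
h=.27; print(p["position"],[proj(p,mw(113,75*np.sin(h),15+75*np.cos(h))),proj(p,mw(0,0,28)),proj(p,mw(26,-20,26)),proj(p,mw(85,8,59))])
for n in("scene","side","wrist"):
    p=grab_frame(n)
    for r in regions_of(p,"mount_a_mid"):
        vs,us=np.nonzero(r["mask"]); print(n,np.round(r["extent"],1),round(r["conf"],2),onz(p,us.mean(),vs.mean(),.022))
E
```

```text
t10.50 mag [113.   18.8  68.5] F_mag [0.1 1.4 4.8] w21.9 g24.7 yaw101.27
t11.38 mag [112.   17.  186.8] F_mag [-0.5 -0.7  0. ] w51.2 g0.0 yaw101.29
[ 0.5584943  -0.02138581  0.32930275] [array([277.04330084, 214.41872407]), array([402.82682798, 175.08653516]), array([374.90951834, 152.4602106 ]), array([311.40122641, 190.8921107 ])]
scene [318.8 261.6   8.3  21.1] 0.46 [0.56319447 0.27684872 0.022     ]
side [286.5 188.1  11.7  13.7] 0.44 [0.56306794 0.2732261  0.022     ]
```

View pics/w3.png

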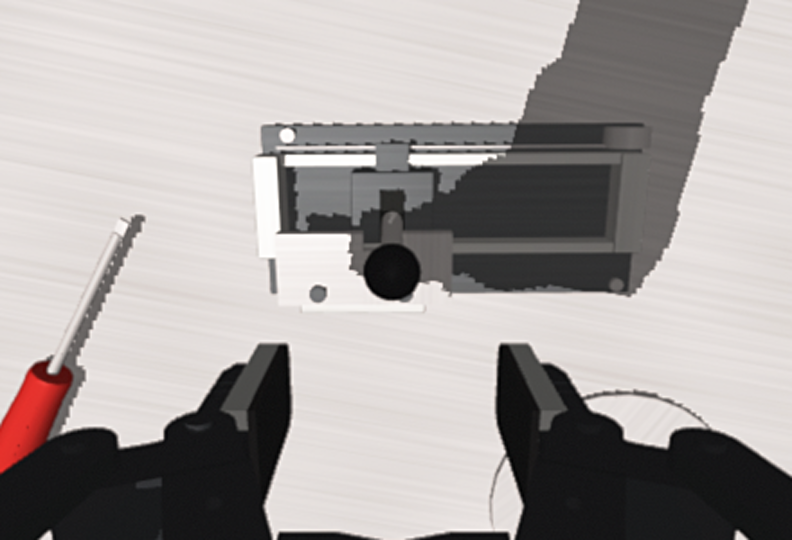

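Parked: the ball sits over the gate notch, crop (391,272), and the track in front of the follower is empty. I go to mount a.

```bash
python3 -m handwheel '[{"x":4,"y":290,"z":0,"roll":0},{"x":4,"y":290,"z":0,"roll":0},{"x":4,"y":290,"z":0,"roll":0},{"x":4,"y":290,"z":0,"roll":0},{"x":4,"y":290,"z":0,"roll":0},{"x":4,"y":290,"z":0,"roll":0},{"x":4,"y":290,"z":0,"roll":0}]' >/dev/null; python3 cam.py
cat > mt.py <<'E'
from cam import *
import sys
g=np.array([float(v) for v in sys.argv[1:3]]+[.022])
p=grab_frame("wrist"); pr=proj(p,g)
rs=regions_of(p,"mount_a_mid"); r=min(rs,key=lambda r:np.hypot(r["extent"][0]+r["extent"][2]/2-pr[0],r["extent"][1]+r["extent"][3]/2-pr[1]))
m=r["mask"]; vs,us=np.nonzero(m); print(r["extent"],r["conf"],pr)
st()
# fit silhouette: hull of projected foot+post against mask
from scipy.optimize import minimize
B=[(a*13,b*17,z) for a in(-1,1) for b in(-1,1) for z in(0,8)]; C=[(a*8,b*8,z) for a in(-1,1) for b in(-1,1) for z in(8,52)]
def sil(x):
    im=np.zeros((420*4,560*4),np.uint8); cc,ss=np.cos(x[2]),np.sin(x[2])
    for S in(B,C):
        pts=np.array([proj(p,(x[0]+(cc*a-ss*b)/1e3,x[1]+(ss*a+cc*b)/1e3,z/1e3)) for a,b,z in S])
        cv2.fillConvexPoly(im,cv2.convexHull((pts*4+1.5).round().astype(np.int32)),1)
    return im
M=cv2.resize(m.astype(np.uint8),None,fx=4,fy=4,interpolation=0)
best=None
for th in np.arange(0,np.pi,np.pi/8):
    s=minimize(lambda x:1-(sil(x)&M).sum()/(sil(x)|M).sum(),[g[0],g[1],th],method="Nelder-Mead",options=dict(initial_simplex=[[g[0],g[1],th],[g[0]+.006,g[1],th],[g[0],g[1]+.006,th],[g[0],g[1],th+.3]],maxiter=120))
    print(round(s.fun,3),np.round(s.x[:2],4),round(np.degrees(s.x[2])%180,1))
    if best is None or s.fun<best.fun: best=s
x=best.x; o=observe(); T=rot(o["eef_rot"]); yt=np.degrees(np.arctan2(T[1,1],T[0,1]))
want=np.degrees(x[2])+90; dw=(want-yt+90)%180-90
d=T.T@np.array([x[0]-o["eef_pos"][0],x[1]-o["eef_pos"][1],0])*1e3
print("to go tool xy",d[:2].round(1),"roll",round(-np.radians(dw),3),"deg",-dw)
S=cv2.resize(sil(x),(560,420),interpolation=cv2.INTER_AREA); f=p["frame"].copy(); cs=cv2.findContours(sil(x),0,2)[0]
k=cv2.resize(f[:,:,::-1],None,fx=4,fy=4); cv2.drawContours(k,cs,-1,(0,0,255),1)
u,v=int(pr[0]*4),int(pr[1]*4); cv2.imwrite(sys.argv[3],k[max(0,v-200):v+200,max(0,u-250):u+250])
E
python3 mt.py .562 .275 pics/a1.png
```

```text
t12.60 mag [-176.9   14.3  187.4] F_mag [ 0.4 -0.5 -0.2] w51.2 g0.0 yaw101.25
[265.2, 166.9, 36.3, 40.8] 0.97 [279.54806855 191.69099467]
t12.70 mag [-175.8   14.5  187.7] F_mag [-0.1  0.  -0. ] w51.6 g0.0 yaw101.12
0.046 [0.5584 0.279 ] 3.6
0.045 [0.5583 0.2791] 3.3
0.235 [0.5586 0.2798] 58.1
0.234 [0.5587 0.2797] 60.6
0.235 [0.5589 0.2799] 65.4
0.262 [0.5596 0.279 ] 121.4
0.046 [0.5583 0.279 ] 2.4
0.048 [0.5585 0.279 ] 2.7
to go tool xy [3.4 6.7] roll 0.136 deg 7.820802796317096
```

View pics/a1.png

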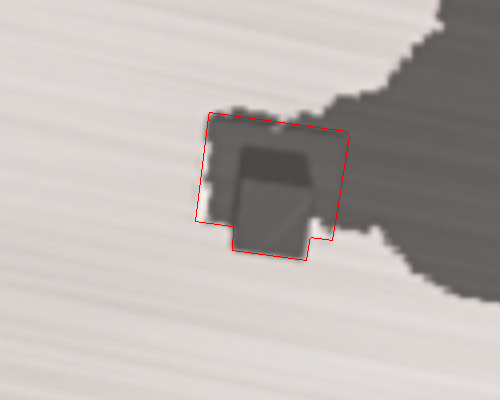

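Silhouette fit (IoU 0.955) gives mount a at (0.558,0.279), yaw 3.3°. It sits at crop centre (270,200), partly in the arm's shadow. I grasp across its y.

```bash
python3 -m handwheel '[{"x":3.5,"y":6.5,"z":50,"roll":0.136},{"x":3.5,"y":6.5,"z":100,"roll":0.136},{"x":3.5,"y":6.5,"z":120,"roll":0.136},{"x":3.5,"y":6.5,"z":120,"roll":0.136},{"x":3.5,"y":6.5,"z":120,"roll":0.136}]' >/dev/null; python3 cam.py
python3 - <<'E'
from cam import *
o=observe(); T=rot(o["eef_rot"]); print((T.T@(np.array([.5583,.2791,.021])-o["eef_pos"])*1e3).round(1))
E
```

```text
t13.32 mag [-184.5   12.5   69.8] F_mag [ 0.1 -0.2  0.2] w51.1 g0.0 yaw93.46
[ 1.2 -2.1 48.8]
```

```bash
python3 -m handwheel '[{"x":1,"y":-2,"z":30,"roll":0},{"x":1,"y":-2,"z":48,"roll":0},{"x":1,"y":-2,"z":48,"roll":0}]' >/dev/null; python3 cam.py
python3 -m handwheel '[{"x":0,"y":0,"z":0,"roll":0},{"x":0,"y":0,"z":0,"roll":0},{"x":0,"y":0,"z":0,"roll":0},{"x":0,"y":0,"z":0,"roll":0}]' -1 40 >/dev/null; python3 cam.py
python3 -m handwheel '[{"x":0,"y":0,"z":-40,"roll":0},{"x":0,"y":0,"z":-90,"roll":0},{"x":0,"y":0,"z":-90,"roll":0}]' >/dev/null; python3 cam.py
python3 - <<'E'
from cam import *
o=observe(); T=rot(o["eef_rot"]); print("z",o["eef_pos"]); yt=np.arctan2(T[1,1],T[0,1]); w=q[2]+np.pi/2
print("roll",-(w-yt),"d",(T.T@(mw(13.5,0,80)-o["eef_pos"])*1e3).round(1),o["joint_pos"].round(2))
E
```

```text
t13.70 mag [-182.6    9.1   19.4] F_mag [ 0.3 -0.3  0.2] w51.2 g0.0 yaw93.51
t14.20 mag [-183.    10.4   20.9] F_mag [-0.6  0.1  6.1] w15.6 g40.1 yaw93.51
t14.57 mag [-183.5   12.1  113.8] F_mag [ 0.9  0.1 -0.8] w15.0 g39.5 yaw93.50
z [0.55902827 0.28021534 0.11375903]
roll 1.4340453275344889 d [ -14.6 -197.    33.1] [-0.56  0.5   0.04  1.78 -0.03  0.85  1.12]
```

```bash
python3 -m handwheel '[{"x":-15,"y":-200,"z":0,"roll":1.434},{"x":-15,"y":-200,"z":0,"roll":1.434},{"x":-15,"y":-200,"z":0,"roll":1.434},{"x":-15,"y":-200,"z":0,"roll":1.434},{"x":-15,"y":-200,"z":0,"roll":1.434},{"x":-15,"y":-200,"z":0,"roll":1.434},{"x":-15,"y":-200,"z":20,"roll":1.434},{"x":-15,"y":-200,"z":33,"roll":1.434},{"x":-15,"y":-200,"z":33,"roll":1.434},{"x":-15,"y":-200,"z":33,"roll":1.434}]' >/dev/null; python3 cam.py
python3 - <<'E'
from cam import *
p=grab_frame("wrist"); save(p,"w4.png",(90,60,380,300),2); print(proj(p,mw(17,0,112)),p["position"]); st()
E
```

```text
t15.82 mag [17.4 -3.1 76.5] F_mag [-0.2  0.5 -1.2] w15.3 g39.6 yaw11.45
[286.76524793 307.7240149 ] [0.57083571 0.14388591 0.21882019]
t15.88 mag [17.5 -2.8 76.9] F_mag [ 0.7  0.3 -2.3] w15.2 g39.6 yaw11.42
```

View pics/w4.png

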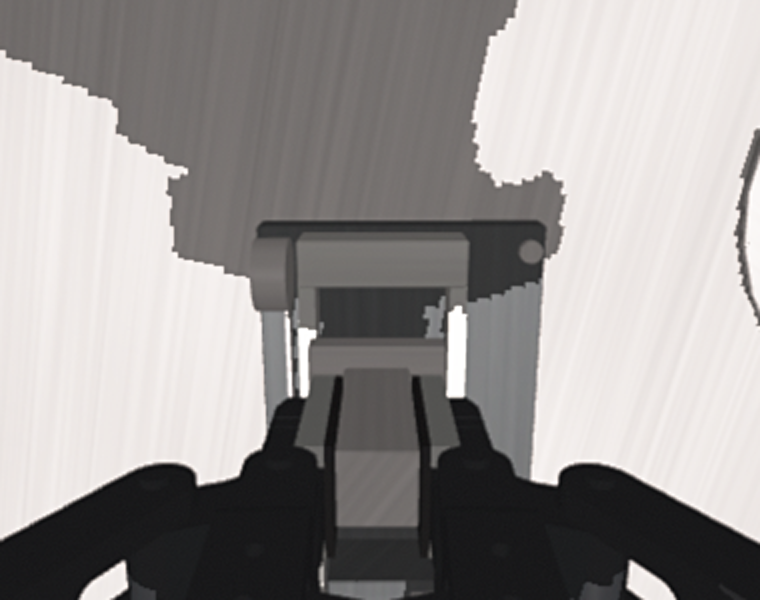

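The held mount's foot spans crop 310–447 and the stop 298–468, so it needs about +2 mm in y. I lower it by feel.

```bash
python3 -m handwheel '[{"x":0,"y":2,"z":8,"roll":0},{"x":0,"y":2,"z":20,"roll":0},{"x":0,"y":2,"z":32,"roll":0},{"x":0,"y":2,"z":37,"roll":0},{"x":0,"y":2,"z":37,"roll":0}]' >/dev/null; python3 cam.py
python3 -m handwheel '[{"x":0,"y":0,"z":3,"roll":0},{"x":0,"y":0,"z":6,"roll":0},{"x":0,"y":0,"z":6,"roll":0}]' >/dev/null; python3 cam.py
```

```text
t16.50 mag [17.5 -1.3 39.1] F_mag [ 0.2  0.1 -1.7] w15.4 g39.6 yaw11.34
t16.88 mag [17.4 -1.  33.7] F_mag [ 0.   1.2 -1.2] w15.2 g39.6 yaw11.35
```

```bash
python3 -m handwheel '[{"x":0,"y":0.5,"z":1,"roll":0},{"x":0,"y":0.5,"z":1.5,"roll":0}]' >/dev/null; python3 cam.py
python3 -m handwheel '[{"x":0,"y":0,"z":0,"roll":0},{"x":0,"y":0,"z":0,"roll":0},{"x":0,"y":0,"z":-20,"roll":0},{"x":0,"y":0,"z":-70,"roll":0},{"x":0,"y":0,"z":-120,"roll":0},{"x":0,"y":0,"z":-150,"roll":0},{"x":0,"y":0,"z":-150,"roll":0}]' 0.1 >/dev/null; python3 cam.py
python3 - <<'E'
from cam import *
o=observe(); T=rot(o["eef_rot"]); print("d",(T.T@(np.array([.52,-.285,.19])-o["eef_pos"])*1e3).round(1))
E
```

```text
t17.12 mag [17.4 -0.3 32.9] F_mag [-0.6 -2.7  6. ] w15.3 g40.7 yaw11.34
t18.00 mag [ 17.9   1.5 186.4] F_mag [-0.3 -0.8 -0.7] w47.1 g0.0 yaw11.33
d [-345.1 -138.7   -4.9]
```

```bash
python3 -m handwheel '[{"x":-345,"y":-139,"z":0,"roll":0},{"x":-345,"y":-139,"z":0,"roll":0},{"x":-345,"y":-139,"z":0,"roll":0},{"x":-345,"y":-139,"z":0,"roll":0},{"x":-345,"y":-139,"z":0,"roll":0},{"x":-345,"y":-139,"z":0,"roll":0},{"x":-345,"y":-139,"z":0,"roll":0},{"x":-345,"y":-139,"z":0,"roll":0}]' >/dev/null
python3 mt.py .52 -.308 pics/b1.png
```

```text
Traceback (most recent call last):
  File "mt.py", line 5, in <module>
    rs=regions_of(p,"mount_a_mid"); r=min(rs,key=lambda r:np.hypot(r["extent"][0]+r["extent"][2]/2-pr[0],r["extent"][1]+r["extent"][3]/2-pr[1]))
                                      ~~~^^^^^^^^^^^^^^^^^^^^^^^^^^^^^^^^^^^^^^^^^^^^^^^^^^^^^^^^^^^^^^^^^^^^^^^^^^^^^^^^^^^^^^^^^^^^^^^^^^^^^^^
ValueError: min() iterable argument is empty
```

```bash
sed -i 's/"mount_a_mid"); r=/"mount_b_mid"); r=/' mt.py; python3 cam.py; python3 - <<'E'
from cam import *
p=grab_frame("wrist"); save(p,"b0.png"); print(proj(p,(.52,-.308,.022)),[(r["extent"],r["conf"]) for r in recognise(p,"mount_b_mid")])
E
python3 mt.py .52 -.308 pics/b1.png
```

```text
t19.10 mag [ 360.5 -138.5  181.7] F_mag [-0.8  0.2 -0.3] w47.0 g0.0 yaw11.51
[274.48081069 219.71059787] [([255.6, 193.9, 36.1, 45.7], 0.82)]
[256.0, 196.5, 37.0, 42.1] 0.93 [274.29295815 219.36235999]
t19.30 mag [ 361.2 -138.6  182.2] F_mag [-0.2 -0.2 -0.5] w47.1 g0.0 yaw11.48
0.092 [ 0.5185 -0.3063] 41.7
0.091 [ 0.5185 -0.3063] 41.7
0.094 [ 0.5187 -0.3065] 41.6
0.092 [ 0.5185 -0.3062] 39.9
0.22 [ 0.5187 -0.3056] 111.9
0.221 [ 0.5185 -0.3058] 112.4
0.22 [ 0.5186 -0.3053] 110.2
0.094 [ 0.5184 -0.306 ] 39.8
to go tool xy [-22.3  -4.4] roll 1.043 deg 59.74031047519469
```

```bash
ls pics | grep b1 >/dev/null || echo none
python3 -m handwheel '[{"x":-22,"y":-4,"z":20,"roll":1.043},{"x":-22,"y":-4,"z":40,"roll":1.043},{"x":-22,"y":-4,"z":60,"roll":1.043},{"x":-22,"y":-4,"z":90,"roll":1.043},{"x":-22,"y":-4,"z":90,"roll":1.043},{"x":-22,"y":-4,"z":90,"roll":1.043},{"x":-22,"y":-4,"z":90,"roll":1.043},{"x":-22,"y":-4,"z":90,"roll":1.043}]' >/dev/null; python3 cam.py
sed -i 's/^best=None/best=None;o=observe();print(o["eef_pos"],o["joint_pos"].round(2))/' mt.py
python3 mt.py .5185 -.3063 pics/b2.png
```

```text
t20.30 mag [ 384.1 -143.    92.3] F_mag [0. 0. 1.] w46.8 g0.0 yaw-48.28
[256.1, 197.4, 45.5, 54.1] 0.92 [277.28701561 221.61102411]
t20.40 mag [ 384.3 -143.2   92.4] F_mag [-0.3 -0.7  0.1] w47.0 g0.0 yaw-48.35
[ 0.5183611  -0.30711669  0.09242145] [-0.07  0.61  0.75  1.87 -0.54  0.87  0.11]
0.043 [ 0.519 -0.307] 40.3
0.043 [ 0.519  -0.3069] 40.1
0.042 [ 0.5189 -0.307 ] 40.3
0.041 [ 0.519  -0.3071] 40.5
0.227 [ 0.5191 -0.3077] 109.1
0.227 [ 0.5191 -0.3079] 107.4
0.225 [ 0.5182 -0.3071] 153.1
0.225 [ 0.5183 -0.3072] 152.3
to go tool xy [0.5 0.4] roll 0.021 deg 1.1875184651298696
```

IoU 0.96: mount b at (0.519,-0.307), yaw 40.4°, within half a millimetre. I grasp it.

```bash
python3 -m handwheel '[{"x":0.5,"y":0.5,"z":50,"roll":0.02},{"x":0.5,"y":0.5,"z":71,"roll":0.02},{"x":0.5,"y":0.5,"z":71,"roll":0.02},{"x":0.5,"y":0.5,"z":71,"roll":0.02}]' >/dev/null; python3 cam.py
python3 -m handwheel '[{"x":0,"y":0,"z":0,"roll":0},{"x":0,"y":0,"z":0,"roll":0},{"x":0,"y":0,"z":0,"roll":0},{"x":0,"y":0,"z":0,"roll":0}]' -1 40 >/dev/null; python3 cam.py
python3 -m handwheel '[{"x":0,"y":0,"z":-40,"roll":0},{"x":0,"y":0,"z":-100,"roll":0},{"x":0,"y":0,"z":-130,"roll":0},{"x":0,"y":0,"z":-130,"roll":0}]' >/dev/null; python3 cam.py
python3 - <<'E'
from cam import *
o=observe(); T=rot(o["eef_rot"]); yt=np.arctan2(T[1,1],T[0,1]); w=q[2]+np.pi/2
print("roll",-(w-yt),"d",(T.T@(mw(50,0,150)-o["eef_pos"])*1e3).round(1),o["joint_pos"].round(2))
E
```

```text
t20.90 mag [ 385.6 -142.3   22.4] F_mag [0.5 0.  0. ] w47.0 g0.0 yaw-49.57
t21.40 mag [ 385.  -142.2   22.3] F_mag [-1.6 -0.1  6.2] w15.3 g39.8 yaw-49.55
t21.90 mag [ 385.7 -141.7  153.6] F_mag [-0.8 -0.5 -1.1] w15.2 g39.4 yaw-49.55
roll -1.0627857325053107 d [ 287.1 -224.4    3.3] [-0.12  0.54  0.83  1.83 -0.48  0.98  0.04]
```

```bash
python3 -m handwheel '[{"x":287,"y":-224,"z":0,"roll":-1.063},{"x":287,"y":-224,"z":0,"roll":-1.063},{"x":287,"y":-224,"z":0,"roll":-1.063},{"x":287,"y":-224,"z":0,"roll":-1.063},{"x":287,"y":-224,"z":0,"roll":-1.063},{"x":287,"y":-224,"z":0,"roll":-1.063},{"x":287,"y":-224,"z":0,"roll":-1.063},{"x":287,"y":-224,"z":0,"roll":-1.063},{"x":287,"y":-224,"z":0,"roll":-1.063}]' >/dev/null; python3 cam.py
```

```text
t23.02 mag [ 51.2  -1.9 150.7] F_mag [ 0.2 -0.5 -1.2] w15.2 g39.5 yaw11.16
```

```bash
python3 -m handwheel '[{"x":1,"y":0.5,"z":40,"roll":0},{"x":1,"y":0.5,"z":80,"roll":0},{"x":1,"y":0.5,"z":92,"roll":0},{"x":1,"y":0.5,"z":92,"roll":0},{"x":1,"y":0.5,"z":92,"roll":0}]' >/dev/null; python3 cam.py
```

```text
t23.65 mag [49.   0.8 60.8] F_mag [ 0.  -0.1 -1.8] w15.2 g39.5 yaw11.30
```

```bash
python3 -m handwheel '[{"x":0,"y":-0.5,"z":10,"roll":0},{"x":0,"y":-0.5,"z":20,"roll":0},{"x":0,"y":-0.5,"z":24,"roll":0},{"x":0,"y":-0.5,"z":24,"roll":0}]' >/dev/null; python3 cam.py
python3 -m handwheel '[{"x":0,"y":0,"z":2,"roll":0},{"x":0,"y":0,"z":3.5,"roll":0},{"x":0,"y":0,"z":3.5,"roll":0}]' >/dev/null; python3 cam.py
```

```text
t24.15 mag [48.4 -1.  35. ] F_mag [-0.1 -0.1 -1.3] w15.3 g39.5 yaw11.34
t24.52 mag [48.5 -0.6 34.3] F_mag [-0.7 -5.6 17.5] w15.3 g41.9 yaw11.33
```

```bash
python3 -m handwheel '[{"x":0,"y":0,"z":0,"roll":0},{"x":0,"y":0,"z":0,"roll":0},{"x":0,"y":0,"z":-20,"roll":0},{"x":0,"y":0,"z":-70,"roll":0},{"x":0,"y":0,"z":-120,"roll":0},{"x":-20,"y":0,"z":-140,"roll":-0.18},{"x":-40,"y":10,"z":-140,"roll":-0.36},{"x":-64,"y":19,"z":-140,"roll":-0.54},{"x":-64,"y":19,"z":-140,"roll":-0.72},{"x":-64,"y":19,"z":-140,"roll":-0.9}]' 0.1 >/dev/null; python3 cam.py
python3 -m handwheel '[{"x":0,"y":0,"z":0,"roll":-0.18},{"x":0,"y":0,"z":0,"roll":-0.36},{"x":0,"y":0,"z":0,"roll":-0.54},{"x":0,"y":0,"z":0,"roll":-0.67},{"x":0,"y":0,"z":0,"roll":-0.67}]' 0.1 >/dev/null; python3 cam.py
python3 - <<'E'
from cam import *
p=grab_frame("wrist"); save(p,"w5.png",(120,60,400,300),2)
for r in recognise(p,"knob"): print(r)
for r in recognise(p,"mount_a_mid"): print(r)
print(proj(p,mw(113,19,87)),proj(p,mw(17,0,64)),proj(p,mw(48.5,0,64)),proj(p,mw(17,0,12)),proj(p,mw(48.5,0,12)))
E
```

```text
t25.77 mag [113.2  18.2 173. ] F_mag [-0.2 -0.9 -0.1] w47.4 g0.0 yaw63.18
t26.40 mag [112.8  18.2 172.8] F_mag [-0.8 -1.  -0.5] w47.1 g0.0 yaw101.18
{'extent': [260.6, 179.5, 33.3, 49.2], 'conf': 0.88}
{'extent': [193.0, 127.4, 239.7, 103.0], 'conf': 0.28}
{'extent': [364.9, 153.5, 50.5, 40.7], 'conf': 0.78}
{'extent': [194.0, 122.4, 235.5, 107.6], 'conf': 0.54}
{'extent': [254.4, 140.4, 49.4, 94.0], 'conf': 0.28}
[278.21168354 216.23320346] [405.36217354 183.19680894] [363.60468985 183.32611567] [384.43263176 172.65524671] [349.55822806 172.76466893]
```

View pics/w5.png

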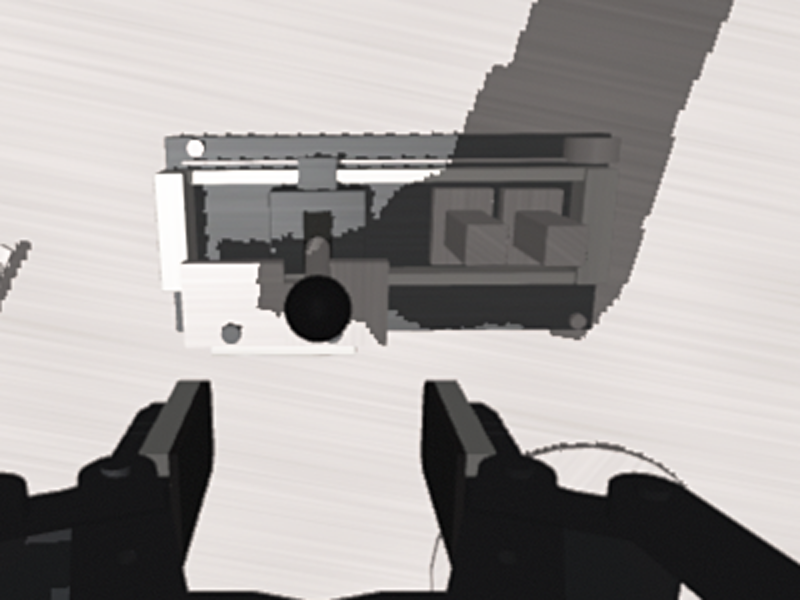

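Both mounts stand upright in the track, at crop (470,228) and (540,228). The ball is at crop (318,308), as expected. I regrip the knob.

```bash
python3 -m handwheel '[{"x":-1,"y":0,"z":50,"roll":0},{"x":-1,"y":0,"z":90,"roll":0},{"x":-1,"y":0,"z":104,"roll":0},{"x":-1,"y":0,"z":104,"roll":0}]' >/dev/null; python3 cam.py
python3 -m handwheel '[{"x":0,"y":0,"z":0,"roll":0},{"x":0,"y":0,"z":0,"roll":0},{"x":0,"y":0,"z":0,"roll":0},{"x":0,"y":0,"z":0,"roll":0}]' -1 25 >/dev/null; python3 cam.py
```

```text
t27.05 mag [112.3  19.1  67.5] F_mag [ 0.8 -0.3  0.2] w46.9 g0.0 yaw101.28
t27.55 mag [112.9  20.8  69.6] F_mag [-0.1  1.2  6.5] w22.2 g24.6 yaw101.29
```

```bash
python3 -m handwheel '[{"x":0,"y":-2,"z":0,"roll":0},{"x":0,"y":-4,"z":0,"roll":0},{"x":0,"y":-5.5,"z":0,"roll":0},{"x":0,"y":-5.5,"z":0,"roll":0}]' >/dev/null; python3 cam.py
python3 -m handwheel '[{"x":3,"y":0,"z":-0.5,"roll":0},{"x":6,"y":0,"z":-1,"roll":0},{"x":8,"y":0,"z":-1.5,"roll":0},{"x":8,"y":0,"z":-1.5,"roll":0}]' >/dev/null; python3 cam.py
```

```text
t28.05 mag [113.4  21.2  69.4] F_mag [-7.6  0.3  7.6] w22.2 g24.8 yaw101.44
t28.55 mag [113.3  13.3  71.1] F_mag [-7.5  1.1  8.1] w21.8 g24.8 yaw101.45
```

```bash
python3 -m handwheel '[{"x":0,"y":-2,"z":0,"roll":0},{"x":0,"y":-3,"z":0,"roll":0},{"x":2,"y":-3,"z":0,"roll":0},{"x":5,"y":-3,"z":0,"roll":0},{"x":8,"y":-3,"z":-0.5,"roll":0},{"x":8,"y":-3,"z":-0.5,"roll":0}]' >/dev/null; python3 cam.py
python3 -m handwheel '[{"x":2,"y":0,"z":0,"roll":0},{"x":4,"y":0,"z":0,"roll":0},{"x":4,"y":0,"z":0,"roll":0}]' >/dev/null; python3 cam.py
```

```text
t29.30 mag [116.5   5.1  71.8] F_mag [-7.6 -0.1  9. ] w22.3 g24.9 yaw101.45
t29.68 mag [116.4   2.1  71.9] F_mag [-8.3  2.1  8.9] w22.1 g24.9 yaw101.45
```

```bash
python3 -m handwheel '[{"x":1,"y":0,"z":0,"roll":0},{"x":1,"y":0,"z":0,"roll":0}]' >/dev/null; python3 cam.py
```

```text
t29.93 mag [116.3   1.9  71.9] F_mag [-6.5  4.   6.2] w22.1 g24.8 yaw101.46
```

```bash
python3 -m handwheel '[{"x":0,"y":2,"z":0,"roll":0},{"x":0,"y":5,"z":0,"roll":0},{"x":0,"y":9,"z":0,"roll":0},{"x":0,"y":13,"z":0,"roll":0},{"x":0,"y":17,"z":0,"roll":0},{"x":0,"y":21,"z":0,"roll":0},{"x":0,"y":25,"z":0,"roll":0},{"x":0,"y":28,"z":0,"roll":0},{"x":0,"y":30,"z":0,"roll":0},{"x":0,"y":30,"z":0,"roll":0}]' >/dev/null; python3 cam.py
python3 -m handwheel '[{"x":0,"y":2,"z":0,"roll":0},{"x":0,"y":4,"z":0,"roll":0},{"x":0,"y":6,"z":0,"roll":0},{"x":0,"y":8,"z":0,"roll":0},{"x":0,"y":8,"z":0,"roll":0}]' >/dev/null; python3 cam.py
```

```text
t31.18 mag [86.6  1.8 71.9] F_mag [-6.9  4.   6.6] w22.2 g24.8 yaw101.46
t31.80 mag [79.2  1.8 71.9] F_mag [-6.4  3.4  6.3] w22.4 g24.7 yaw101.44
```

```bash
python3 -m handwheel '[{"x":0,"y":1.5,"z":0,"roll":0},{"x":0,"y":3,"z":0,"roll":0},{"x":0,"y":4.5,"z":0,"roll":0},{"x":0,"y":6,"z":0,"roll":0},{"x":0,"y":6,"z":0,"roll":0}]' >/dev/null; python3 cam.py
python3 -m handwheel '[{"x":0,"y":1,"z":0,"roll":0},{"x":0,"y":2,"z":0,"roll":0},{"x":0,"y":3,"z":0,"roll":0},{"x":0,"y":3,"z":0,"roll":0}]' >/dev/null; python3 cam.py
```

```text
t32.42 mag [74.1  1.8 72. ] F_mag [-4.2  3.7  6. ] w22.4 g24.7 yaw101.40
t32.92 mag [71.9  1.8 72. ] F_mag [-2.9  3.1  5.5] w22.2 g24.7 yaw101.38
```

```bash
python3 -m handwheel '[{"x":0,"y":1,"z":0,"roll":0},{"x":0,"y":2,"z":0,"roll":0},{"x":0,"y":2,"z":0,"roll":0}]' >/dev/null; python3 cam.py
python3 -m handwheel '[{"x":0,"y":1,"z":0,"roll":0},{"x":0,"y":2,"z":0,"roll":0},{"x":0,"y":2,"z":0,"roll":0}]' >/dev/null; python3 cam.py
```

```text
t33.30 mag [71.7  1.8 72. ] F_mag [-0.5  4.8  5.3] w21.6 g24.6 yaw101.32
t33.67 mag [71.5  1.7 72. ] F_mag [3.1 5.1 5.6] w22.2 g24.7 yaw101.26
```

The follower meets a firm stop at knob x 71.6 (72 expected), so both mounts are pressed. I balance the forces and release.

```bash
python3 -m handwheel '[{"x":-0.5,"y":-1,"z":0,"roll":0},{"x":-0.5,"y":-1,"z":0,"roll":0}]' >/dev/null; python3 cam.py
python3 -m handwheel '[{"x":0,"y":0,"z":0,"roll":0},{"x":0,"y":0,"z":0,"roll":0},{"x":0,"y":0,"z":0,"roll":0},{"x":0,"y":0,"z":-20,"roll":0},{"x":0,"y":0,"z":-60,"roll":0},{"x":0,"y":0,"z":-110,"roll":0},{"x":0,"y":0,"z":-110,"roll":0},{"x":0,"y":0,"z":-110,"roll":0}]' 0.1 >/dev/null; python3 cam.py
python3 - <<'E'
from cam import *
p=grab_frame("wrist")
for r in recognise(p,"knob")[:1]: print(r)
l,t,w,h=recognise(p,"knob")[0]["extent"]
f=p["frame"].astype(int).sum(2); m=np.zeros(f.shape,bool); m[int(t):int(t+h)+3,int(l)-3:int(l+w)+3]=1
n,lab,s,cc=cv2.connectedComponentsWithStats(((f<75)&m).astype(np.uint8)); i=1+s[1:,4].argmax(); print(s[i],cc[i])
for th in(0,.05,.1): print(th,proj(p,mw(72,75*np.sin(th),15+75*np.cos(th))))
k=cc[i]; print("ball ctr",mag(onz(p,*k,.09)))
print([np.round(r["extent"]).tolist() for r in recognise(p,"mount_a_mid")],proj(p,mw(13,0,64)),proj(p,mw(39,0,64)),proj(p,mw(13,0,12)),proj(p,mw(39,0,12)))
E
```

```text
t33.92 mag [71.6  1.8 71.9] F_mag [1.4 4.3 6.3] w22.0 g24.8 yaw101.28
t34.92 mag [ 70.6  -2.1 179.2] F_mag [-0.1 -0.5 -0.4] w47.1 g0.0 yaw101.31
{'extent': [260.7, 192.1, 31.4, 39.3], 'conf': 0.57}
[261 200  32  31 799] [276.56445557 214.94117647]
0 [276.40527573 216.97625511]
0.05 [276.41784154 221.96020392]
0.1 [276.43151258 226.8091319 ]
ball ctr [71.9 -1.5 90. ]
[[325.0, 175.0, 40.0, 42.0]] [351.35511476 207.75724541] [318.39695086 207.78882955] [339.71872529 193.83315236] [311.99604262 193.85972825]
```

Knob measured at x 71.9 mm and upright, gripper clear. I hand in.

```bash
python3 -c "
from rig import finish_job; print(finish_job())"
```

```text
the job is handed in; nothing more can be done
None
```

The job is handed in at about 35 s. By force and position readings, both mounts are pressed against the front stop, the lever is upright, and the gate was touched only lightly. The last camera check recognised only one of the two mounts, but the follower stopped where two mounts would hold it.

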